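Press tube caps home in a guarded cap press

ROBOT

A 7-joint arm with a two-finger parallel gripper is mounted at the origin on the work surface. World frame = base frame: x ahead of the robot, y to its left, z up, the work surface at z = 0. Lengths are in m, angles in rad, forces in N, time in s.
With the tool pointing down it reaches from about 0.4 to 0.875 m from the base axis. Payload 19.3 kg.
Tool frame: the origin (TCP) lies midway between the tips of the shut fingers; the grasp point (between the pads) lies 19 mm behind it (bot.pinch_z is the distance from the TCP to the grasp point, in m); z points along the fingers, y is the direction in which the jaws open and shut (so a half turn about z gives the same grasp; the last joint's range is limited). The gripper opens to 85 mm and grips with 20 to 120 N. Pads are 22 mm wide; open, the fingers measure 114 mm over their backs; the gripper's body (76 mm by 85 mm) begins 54 mm behind the grasp point. The pads swing forward as they close: fully open they stand 13 mm farther back than shut.
Start: joints at [1.193, 0.521, -0.036, 1.599, 0.021, 1.021, -0.113], TCP at [0.189, -0.596, 0.231] pointing down, gripper open.
Joint ranges: [-2.91, 2.91], [-0.3, 2.13], [-1.5, 1.42], [0.17, 2.43], [-1.26, 4.41], [0.16, 1.93], [-2.52, 2.52]. Speed limits (rad/s): [1.89, 1.89, 2.39, 2.39, 3.01, 3.01, 3.01].

INTERFACE

Orientations are given as [roll, pitch, yaw] about the fixed x, y, z axes, in that order (R = Rz(yaw) Ry(pitch) Rx(roll)).
In Python, from workcell import bot gives the robot as it stands. The module is installed in compiled form; this text tells all that it offers.
- The arm moves only by the tool move_arm, never from a script. Its argument "moves" is text: rows parted by semicolons, each of 4 numbers parted by spaces: the shift along the tool's x, y, z in mm, then the turn about the tool's z in rad. In form: dx dy dz yaw; .... A call has exactly 10 rows; each row is the pose to reach, as a shift and turn from the pose commanded when the call began, along the tool's axes at that moment; what a row does not reach only later rows make up. A row lasts 1/12 s, in which the tool goes at most 41.7 mm and 7.16 degrees, less where a joint would pass 70% of its speed; a pose out of reach is approached as far as the arm can. A call with a gripper value outside its range is refused whole. "grip" is the opening, from 0 (shut) to 1 (fully open), set as the call begins (left out, the last holds). The fingers move at their own pace and stop on an object; "grip_force" is the grip in N (left out, the last holds). Time passes only in rows, so rows that repeat a pose let the fingers close, or fill a call up. It gives the time, the measured TCP pose, the force and the opening at its end, in the units of the state.
- bot.observe(): the state, without advancing time (a new reading comes with each control period).
- bot.grab_frame(name): name is "side" or "top" or "wrist"; returns a dict with "frame" (384x512x3 uint8, red, green, blue), "z_map" (384x512 float32, m along the optical axis (not along the pixel's ray), 0 where there is no reading), "K" (3x3 intrinsics, pixels), "eye" and "attitude" of the camera in the world. Camera axes: x right, y up, looking along -z (the intrinsics and any distortion apply to the point x, -y, -z); pixel columns grow to the right and rows downward; lengths in m; the calibration is good to about 2 mm. A picture is of the moment at which its call begins.
- bot.job_done(): hands the job in, once; it reports no verdict.
Trained networks look in a picture, given as the dict that the camera call returned (one of the last four; its "shot" number tells which), for a name from the list of things; names that differ only in an ending like _2 or _b are one class to them, and where a whole thing is asked for, a point or a joint stands for the part that bears it (a point fixed in the world has none). Each returns a list of dicts, best first, with "conf" (0 to 1); they miss things now and then, are a little off and sometimes report something else, mostly with a low value. They report only what shows in the picture. A call takes as long as a camera call.
- bot.search_frame(picture, label): "at" ([column, row] in pixels, amid what is visible of it).
- bot.pinpoint(picture, label): "at" ([column, row] in pixels: a listed point, or the origin of a listed thing).
The state is a dict: "clock": time; "qpos": joint angles; "qd": joint speeds; "joint_efforts": joint torques, N m; "position": TCP position; "tool_rot": TCP orientation; "force": force on the tool from outside, world axes, zero at the start; "moment": the same for the moment, N m; "grip_width": finger opening in m.
Only numpy, scipy, OpenCV 4.12 (cv2) and the standard library are available. Lean on these libraries where they do the work, as an engineer would, in place of code of your own. Each camera call takes 0.05 s, during which the arm holds its last target. There are 200 camera calls.

TASK

Press the tube caps home: first lower the clear cover of the cap press gently until it rests fully down on its stop, then flip the safety catch fully over to the right, and then pull the lever all the way towards the front of the press and keep it there. Your program finishes while the gripper is still holding the lever fully pulled; leave the beaker, the tip box and the tube rack where they are.

Things in the scene. Friction and masses are not known exactly. Their poses are not given: they have to be found in the camera images.
- press: benchtop tube-cap press fixed to the bench, grey base slab 210 x 310 x 30 mm. Origin at bench level under its middle; its own x points from its front (robot side) to its rear, y to its left, z up ('press axes' below, mm, z from the bench). Left half: tube carriage under a clear hinged cover. Right half: upright fork-shaped steel lever with a dark safety catch in front of it
- cover_bar (a point): middle of the round steel handle bar at the free front edge of the clear cover: 12 mm thick, 100 mm long between its two arms, along press y; 36 mm open gap for a finger between bar and cover. 200 mm in front of and 6 mm above the hinge line (in the shut cover). Cover shut: press axes (-105, 65, 106)
- cover_hinge (a point): middle of the cover's hinge line (along press y) at the rear, press axes (95, 65, 100). The cover is 160 mm deep, 140 mm wide, with 24 mm skirts below
- cover (a joint): cover angle, rad: 0 = shut on its stop, grows as the cover is raised (limit 1.2); starts open. The hinge is stiff (0.4 N m of friction): the cover stays where it is left and has to be brought down with up to about 2 N at the bar
- catch_thumb (a point): point on the safety catch's round thumb bar (dark steel, 12 mm thick), 22 mm from its free front end; the bar runs 82 mm from the catch's upright towards the press's front. 58 mm from the pivot axis. Catch closed: press axes (-78, -133, 114), straight above the pivot; fully flipped: (-78, -191, 54), to the right of the pivot
- catch_pivot (a point): pivot of the safety catch, axis along press x, press axes (-12, -133, 56). With the catch closed (upright) a steel lip on it reaches across the front of the lever's stem and blocks the lever
- catch (a joint): catch angle, rad: about 0 = closed, upright, blocking the lever; grows as it is flipped sideways to the right (press -y); 1.6 = fully over, lying on its side. Friction hinge (0.06 N m), stays where left; 1 to 2 N at the thumb bar
- lever_bar (a point): middle of the black round grip bar on top of the lever's fork: 16 mm thick, 80 mm long between the two fork arms, along press y, 50 mm of free space below it between the arms. 150 mm from the pivot. At rest: press axes (22, -100, 198)
- lever_pivot (a point): pivot of the pull lever, axis along press y, press axes (0, -100, 50)
- lever (a joint): lever angle, rad: 0 = rest, leaning 0.15 rad to the rear; grows as the lever is pulled towards the press's front; 0.8 = end stop (leaning 0.65 rad forward, grip bar at press axes (-91, -100, 169)). A spring always pulls it back to 0: 3 N at the bar at first, 8 N at the stop. The closed catch blocks it after about 0.15 rad
- beaker_mid (a point): bystander: glass beaker, 80 mm wide, 95 mm high, standing loose on the bench beside the press; point at its middle, half-way up
- tipbox_mid (a point): bystander: white pipette-tip box 122 x 87 x 87 mm standing loose on the bench beside the press; point at its middle, half-way up
- tuberack_mid (a point): bystander: black tube rack 220 x 100 x 45 mm with tubes (68 mm over their caps), standing loose to the left of the press; point at its middle, half-way up the block

How it is judged:
On the way, in this order (a step that is already met when the one before it is completed fails the run):
1. the cover is shut on its stop (value of joint cover below 0.04 rad), for 0.2 s.
2. with the cover shut, the safety catch is flipped over to the right (value of joint cover below 0.04 rad and value of joint catch above 1.25 rad), for 0.2 s.
3. with the cover shut and the catch over, the lever is pulled all the way (all of step 2 and value of joint lever above 0.72 rad), for 0.3 s.
At the end, for the whole second after the job is handed in: the cover is shut (within 0.04 rad of its stop), the catch lies flipped over (beyond 1.25 of 1.6 rad), and the fingers hold the lever pulled (beyond 0.72 of 0.8 rad, at least 1 N of contact) throughout the last second (all of step 3 and contact force between the fingers and lever above 1 N); the arm keeps its last pose, push and grip.
It fails at once if the cover is slammed: it drops faster than 1 rad/s in its last 0.2 rad (value of joint cover below 0.2 rad and velocity of joint cover below -1 rad/s).
It fails at once if the lever is pulled past the closed catch (value of joint lever above 0.3 rad and value of joint catch below 0.3 rad).
It fails at once if a bystander is pushed out of place (more than 20 mm) (distance of any of beaker_mid, tipbox_mid, tuberack_mid from where it was at the start of the episode above 0.02 m).
It also fails if it takes over 64 s, if anything falls off the work surface, if the arm or the gripper's body presses on something with over 40 N, if the wrist force passes 120 N, or if a joint passes its speed limit or range.

## Working session

There is one attempt and no reset: what is moved stays moved. The work goes in short steps, Python scripts to look and compute and a tool call to move; the robot and the scene stay as the last step left them, time stands still between calls to the robot, and variables do not carry over. Pictures are saved under pics/ and viewed, about 8 in all and at most 12, crops included, and the job is handed in when it is done.

Besides the shell and the picture viewer there is one more tool, called in YAML: its name, and indented under it one key for each argument. move_arm: Moves the arm, as the interface text tells. Its arguments: {"type":"object","properties":{"moves":{"type":"string"},"grip":{"type":"number"},"grip_force":{"type":"number"}},"required":["moves"]}

```bash
mkdir -p pics
cat > h.py <<'E'
import numpy as np, cv2
from workcell import bot
def world(p,uv,z=None):
    u,v=uv; 
    if z is None:
        w=p["z_map"][max(0,int(v)-2):int(v)+3,max(0,int(u)-2):int(u)+3]; w=w[w>0]; z=np.median(w) if len(w) else np.nan
    K=p["K"]; c=np.array([(u-K[0,2])/K[0,0]*z,-(v-K[1,2])/K[1,1]*z,-z])
    A=np.array(p["attitude"]); 
    if A.shape!=(3,3):
        from scipy.spatial.transform import Rotation as R
        A=R.from_euler('xyz',A).as_matrix() if A.size==3 else R.from_quat(A).as_matrix()
    return A@c+np.array(p["eye"])
def save(p,n): cv2.imwrite(f"pics/{n}.png",p["frame"][:,:,::-1])
E
python3 - <<'E'
from h import *
s=bot.observe(); print({k:np.round(v,3) for k,v in s.items()})
L="press cover_bar cover_hinge catch_thumb catch_pivot lever_bar lever_pivot beaker_mid tipbox_mid tuberack_mid".split()
fr=[]
for n in("side","top"):
    p=bot.grab_frame(n); fr.append(p["frame"])
    print(n,[k for k in p],p["eye"],p["attitude"],p["K"].tolist() if hasattr(p["K"],'tolist') else p["K"])
    for l in L:
        for d in bot.pinpoint(p,l)[:1]: print(l,np.round(d["at"]),round(d["conf"],2),np.round(world(p,d["at"]),3))
cv2.imwrite("pics/a.png",cv2.resize(np.vstack(fr),(800,1200))[:, :, ::-1][:600]); cv2.imwrite("pics/b.png",cv2.resize(fr[1],(800,600))[:,:,::-1])
E
```

```text
{'clock': np.float64(0.0), 'qpos': array([ 1.193,  0.522, -0.036,  1.6  ,  0.021,  1.021, -0.113]), 'qd': array([ 0.   , -0.001,  0.001,  0.001,  0.001, -0.001, -0.   ]), 'joint_efforts': array([ 1.0000e-03, -9.2710e+01,  1.9810e+00, -3.6993e+01,  1.8000e-02,
        8.0000e-03,  0.0000e+00]), 'position': array([ 0.189, -0.595,  0.231]), 'tool_rot': array([-3.14 ,  0.   ,  0.308]), 'force': array([ 0.691, -0.669, -0.169]), 'moment': array([-0.021,  0.035, -0.001]), 'grip_width': np.float64(0.085)}
side ['frame', 'z_map', 'K', 'eye', 'attitude', 'shot'] [-0.30675371  0.86443713  1.11147825] [ 8.90994625e-01 -1.34552870e-03 -2.34572968e+00] [[482.8633320602447, 0.0, 259.2524617817373], [0.0, 482.8633320602447, 186.5896219594656], [0.0, 0.0, 1.0]]
press [255. 209.] 0.94 [0.562 0.034 0.043]
cover_bar [239. 157.] 0.97 [0.581 0.078 0.268]
catch_thumb [296. 172.] 0.53 [ 0.544 -0.146  0.113]
catch_pivot [281. 179.] 0.67 [ 0.602 -0.136  0.057]
lever_bar [263. 145.] 0.86 [ 0.846 -0.288  0.012]
lever_pivot [275. 187.] 0.89 [ 0.593 -0.094  0.05 ]
beaker_mid [194. 296.] 0.56 [0.389 0.422 0.087]
tipbox_mid [369. 169.] 0.95 [ 0.402 -0.376  0.082]
tuberack_mid [145. 266.] 0.67 [0.607 0.435 0.043]
top ['frame', 'z_map', 'K', 'eye', 'attitude', 'shot'] [ 0.43225514 -0.00697485  1.49034731] [ 0.10913188  0.01153565 -1.57351921] [[458.7147702383117, 0.0, 256.23337536662655], [0.0, 458.7147702383117, 193.0510479712445], [0.0, 0.0, 1.0]]
cover_bar [238. 185.] 0.77 [0.587 0.055 0.272]
cover_hinge [236. 158.] 0.95 [0.693 0.069 0.108]
catch_thumb [306. 202.] 0.57 [ 0.562 -0.148  0.035]
catch_pivot [305. 184.] 0.72 [ 0.611 -0.138  0.12 ]
lever_bar [294. 172.] 0.88 [ 0.633 -0.1    0.197]
lever_pivot [290. 182.] 0.6 [ 0.624 -0.095  0.066]
beaker_mid [132. 247.] 0.68 [0.422 0.411 0.004]
tipbox_mid [395. 245.] 0.92 [ 0.427 -0.412  0.086]
tuberack_mid [124. 183.] 0.77 [0.623 0.43  0.046]
```

View pics/a.png

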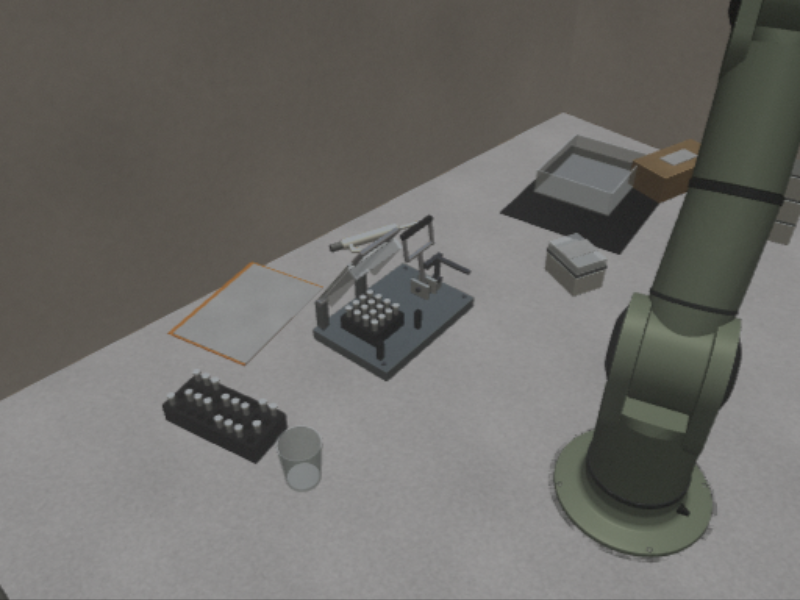

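View pics/b.png

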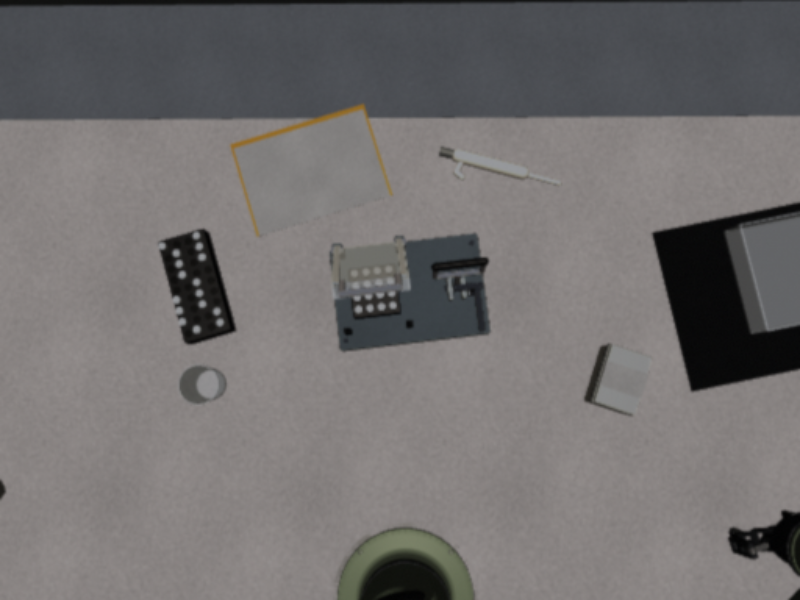

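The side view shows the press in the middle, with the cover raised (bar near (375,245)) and the lever and catch at about (420,240)–(440,270). The tip box is at (575,262), and the beaker and rack are at the left. The top view shows the slab corners at roughly (341,350), (488,334), (478,235) and (332,245), so the yaw is about +0.1. I'll fit the press pose next.

Run:
```python
from h import *
from scipy.optimize import least_squares
from scipy.spatial.transform import Rotation as R
P={"lever_bar":(22,-100,198),"cover_hinge":(95,65,100),"catch_thumb":(-78,-133,114),"catch_pivot":(-12,-133,56),"lever_pivot":(0,-100,50),"press":(0,0,0)}
obs=[]
def proj(p,X):
    A=R.from_euler('xyz',p["attitude"]).as_matrix(); c=A.T@(X-p["eye"]); K=p["K"]
    return np.array([K[0,2]+K[0,0]*c[0]/-c[2],K[1,2]+K[1,1]*c[1]/c[2]])
for n in("side","top"):
    p=bot.grab_frame(n)
    if n=="top":
        H,W=p["z_map"].shape; u,v=np.meshgrid(np.arange(W),np.arange(H)); z=p["z_map"]
        A=R.from_euler('xyz',p["attitude"]).as_matrix();K=p["K"]
        X=np.stack([(u-K[0,2])/K[0,0]*z,-(v-K[1,2])/K[1,1]*z,-z],-1)@A.T+p["eye"]
        m=(X[...,2]>.018)&(X[...,2]<.33)&(X[...,0]>.45)&(X[...,0]<.78)&(abs(X[...,1]+.03)<.2)&(z>0)
        pts=X[m]; s=pts[pts[:,2]<.04]; print(len(pts),len(s),s[:,2].mean(), "bench z",np.median(X[300:330,150:250,2]))
        r=cv2.minAreaRect((s[:,:2]*1000).astype(np.float32)); print("rect",r)
    for l in P:
        for d in bot.pinpoint(p,l)[:1]: obs.append((l,p,d["at"],d["conf"]))
def X(q,l):
    a=np.array(P[l])/1000; c,s=np.cos(q[2]),np.sin(q[2]); return np.array([q[0]+c*a[0]-s*a[1],q[1]+s*a[0]+c*a[1],a[2]])
f=lambda q:np.concatenate([(proj(p,X(q,l))-at)*w for l,p,at,w in obs])
o=least_squares(f,[.6,-.03,.1],loss='soft_l1'); print(o.x,o.cost)
for l,p,at,w in obs: print(l,p["shot"],np.round(proj(p,X(o.x,l))-at,1))
```

```text
6380 3626 0.029797008245050865 bench z 0.0001325490276304908
rect ((613.3966064453125, -8.159469604492188), (210.87628173828125, 310.1832275390625), 6.750395774841309)
[ 0.61365174 -0.00647412  0.09300672] 11.893508326391023
lever_bar 3 [-0.3  1. ]
catch_thumb 3 [0.1 2.5]
catch_pivot 3 [3.2 0.4]
lever_pivot 3 [-1.2 -4.7]
press 3 [-0.1  2.3]
lever_bar 4 [-0.2 -3.2]
cover_hinge 4 [3.3 0.3]
catch_thumb 4 [-0.4 -0.3]
catch_pivot 4 [-2.5  1.2]
lever_pivot 4 [-0.4 -1.1]
press 4 [2.4 1.5]
```

move_arm:
  moves: "15 -13 -20 -0.05; 40 -35 -45 -0.12; 69 -60 -65 -0.2; 98 -85 -80 -0.28; 127 -110 -90 -0.36; 156 -135 -90 -0.44; 185 -160 -90 -0.52; 214 -185 -90 -0.6; 243 -210 -90 -0.67; 270 -235 -90 -0.7"
  grip: 0

```text
clock: 2.63
position: [0.3762, -0.2881, 0.3216]
tool_rot: [3.141, 0.0, 1.012]
force: [0.7, -0.7, -0.1]
grip_width: -0.0001
```

```bash
cat >> h.py <<'E'
PX,PY,PS=.6134,-.0082,.1178
def press(): # TCP in press axes (mm), yaw rel to wanted
    s=bot.observe(); x,y=s["position"][:2]-[PX,PY]; c,n=np.cos(PS),np.sin(PS)
    print("t",round(s["clock"],2),"press",np.round(1000*np.array([c*x+n*y,-n*x+c*y,s["position"][2]]),1),"rot",np.round(s["tool_rot"],3),"F",np.round(s["force"],1),"w",round(s["grip_width"],3),"q",np.round(s["qpos"],2))
def to(p): # shift in tool axes to press point
    s=bot.observe(); c,n=np.cos(PS),np.sin(PS); p=np.array(p)/1000
    d=np.array([PX+c*p[0]-n*p[1],PY+n*p[0]+c*p[1],p[2]])-s["position"]
    from scipy.spatial.transform import Rotation as R
    print("shift",np.round(1000*R.from_euler('xyz',s["tool_rot"]).as_matrix().T@d,1),"turn",round(s["tool_rot"][2]-PS-np.pi/2,3))
E
python3 -c "
from h import *
press();to([-22,65,300])"
```

```text
t 2.63 press [-268.4 -250.1  321.6] rot [3.141 0.    1.012] F [ 0.7 -0.7 -0.1] w -0.0 q [ 0.82  0.2  -0.34  1.85  0.07  1.11 -0.11]
shift [400.   -5.   21.5] turn -0.676
```

move_arm:
  moves: "35 0 0 -0.06; 75 0 0 -0.15; 115 0 0 -0.25; 155 0 0 -0.35; 195 -1 0 -0.45; 235 -2 0 -0.55; 275 -3 0 -0.63; 315 -4 0 -0.676; 355 -5 0 -0.676; 385 -5 0 -0.676"

```text
clock: 3.47
position: [0.5776, 0.0415, 0.3213]
tool_rot: [3.141, -0.001, 1.686]
force: [0.3, 0.1, -0.4]
grip_width: -0.0004
```

```bash
python3 -c "
from h import *
press();to([-22,65,290])
for n in ('top','wrist'):
    p=bot.grab_frame(n)
    for l in ('cover_bar',):
        for d in bot.pinpoint(p,l)[:2]: print(n,l,np.round(d['at']),round(d['conf'],2),np.round(world(p,d['at']),3))
save(p,'c')
"
```

```text
t 3.47 press [-29.7  53.6 321.3] rot [ 3.141e+00 -1.000e-03  1.686e+00] F [ 0.3  0.1 -0.4] w -0.0 q [ 0.26  0.42 -0.61  1.59  0.25  1.21 -0.28]
shift [11.4  7.6 31.3] turn -0.003
wrist cover_bar [265. 193.] 0.85 [0.584 0.061 0.273]
```

View pics/c.png

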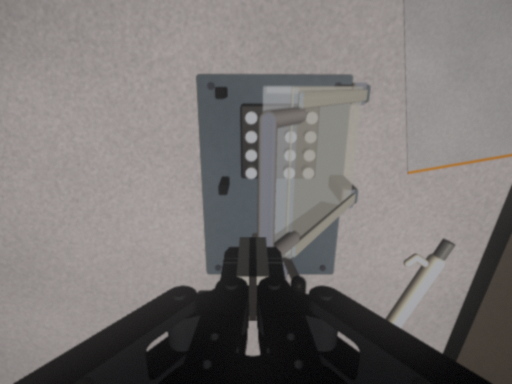

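The wrist view shows the bar at column ~267, rows 115–245, and the fingertips at (253,245). The bar is therefore at about press (-21, 66, 267). I'll push it down from above with shut fingers, following the arc.

move_arm:
  moves: "4 3 15 0; 8 6 32 0; 11 8 46 0; 11 8 51 0; 11 3 57 0; 11 -4 63 0; 11 -10 68 0; 11 -17 75 0; 11 -24 82 0; 11 -24 82 0"

```text
clock: 4.5
position: [0.5501, 0.0448, 0.2389]
tool_rot: [-3.14, 0.001, 1.682]
force: [-0.2, -0.1, 0.2]
grip_width: -0.0003
```

```bash
python3 -c "
from h import *
press();to([-54,65,239])
p=bot.grab_frame('wrist');save(p,'d')
for d in bot.pinpoint(p,'cover_bar')[:2]: print(np.round(d['at']),round(d['conf'],2),np.round(world(p,d['at']),3))
"
```

```text
t 4.5 press [-56.6  60.1 238.9] rot [-3.140e+00  1.000e-03  1.682e+00] F [-0.2 -0.1  0.2] w -0.0 q [ 0.25  0.45 -0.6   1.76  0.29  1.02 -0.35]
shift [ 4.9  2.6 -0.1] turn -0.006
[246. 232.] 0.62 [0.545 0.057 0.238]
```

View pics/d.png

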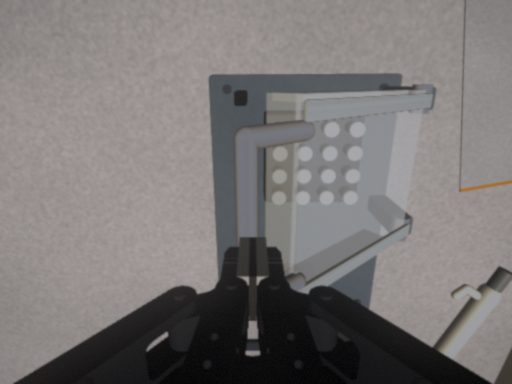

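The fingertips rest on the bar at (247,240) and the cover has followed them. I'll carry on down the arc.

move_arm:
  moves: "1 -4 7 0; 2 -10 15 0; 3 -16 23 0; 4 -21 32 0; 4 -26 41 0; 4 -30 50 0; 4 -34 57 0; 4 -37 65 0; 4 -39 72 0; 4 -41 78 0"

```text
clock: 5.43
position: [0.5102, 0.0459, 0.1605]
tool_rot: [-3.141, -0.0, 1.684]
force: [-0.9, -0.4, 0.5]
grip_width: 0.0001
```

```bash
python3 -c "
from h import *
press();to([-100,65,151]);to([-105,65,110])
"
```

```text
t 5.43 press [-96.2  65.9 160.5] rot [-3.141 -0.     1.684] F [-0.9 -0.4  0.5] w 0.0 q [ 0.23  0.49 -0.57  1.94  0.36  0.81 -0.43]
shift [-0.9 -3.8  9.5] turn -0.005
shift [-0.9 -8.8 50.5] turn -0.005
```

move_arm:
  moves: "0 -2 6 0; 0 -4 12 0; 0 -5 18 0; 0 -6 24 0; 0 -7 30 0; 0 -8 36 0; 0 -9 41 0; 0 -9 46 0; 0 -9 50 0; 0 -9 52 0"

```text
clock: 6.27
position: [0.5018, 0.045, 0.1105]
tool_rot: [3.141, 0.001, 1.684]
force: [-22.1, -5.4, 81.1]
grip_width: 0.0002
```

move_arm:
  moves: "0 0 1 0; 0 0 1 0; 0 0 1 0; 0 0 1 0; 0 0 1 0; 0 0 1 0; 0 0 1 0; 0 0 1 0; 0 0 1 0; 0 0 1 0"

```text
clock: 7.1
position: [0.5018, 0.045, 0.1107]
tool_rot: [3.14, 0.002, 1.684]
force: [-20.1, -3.7, 67.2]
grip_width: 0.0001
```

```bash
python3 -c "
from h import *
press()
"
```

```text
t 7.1 press [-104.6   65.9  110.7] rot [3.140e+00 2.000e-03 1.684e+00] F [-20.1  -3.7  67.2] w 0.0 q [ 0.19  0.55 -0.53  2.    0.43  0.7  -0.49]
```

Firm contact at the bar height for a shut cover. I'll lift off and move to the catch.

move_arm:
  moves: "0 0 -15 0; 0 0 -50 0; 0 0 -85 0; -25 5 -95 0; -60 12 -95 0; -95 18 -95 0; -130 24 -95 0; -160 27 -95 0; -166 27 -95 0; -166 27 -95 0"

```text
clock: 7.93
position: [0.5469, -0.1193, 0.2027]
tool_rot: [-3.141, 0.0, 1.68]
force: [-0.9, 0.2, -0.8]
grip_width: -0.0006
```

```bash
python3 -c "
from h import *
press();to([-78,-100,102])
f=[]
for n in ('side','wrist'):
    p=bot.grab_frame(n);f.append(p['frame'])
    for l in ('cover_bar','catch_thumb','lever_bar'):
        for d in bot.pinpoint(p,l)[:1]:
            w=world(p,d['at']);x,y=w[0]-PX,w[1]-PY;c,n_=np.cos(PS),np.sin(PS)
            print(n,l,np.round(d['at']),round(d['conf'],2),np.round(1000*np.array([c*x+n_*y,-n_*x+c*y,w[2]])))
a=cv2.resize(f[0][100:270,150:377],(512,384)); b=f[1]
cv2.imwrite('pics/e.png',cv2.resize(np.hstack([a,b]),(800,300))[:,:,::-1])
"
```

```text
t 7.93 press [ -79.  -102.5  202.7] rot [-3.141  0.     1.68 ] F [-0.9  0.2 -0.8] w -0.001 q [ 0.51  0.5  -0.55  1.78  0.32  0.95 -0.07]
shift [  2.5   1.1 100.7] turn -0.008
side cover_bar [263. 208.] 0.75 [-112.   86.  109.]
side catch_thumb [296. 171.] 0.51 [ -83. -130.  115.]
side lever_bar [264. 142.] 0.87 [ 204. -323.   14.]
wrist cover_bar [245. 229.] 0.51 [ -85. -126.  119.]
wrist catch_thumb [246. 230.] 0.84 [ -84. -127.  120.]
wrist lever_bar [429. 244.] 0.58 [ 13. -92. 205.]
```

View pics/e.png

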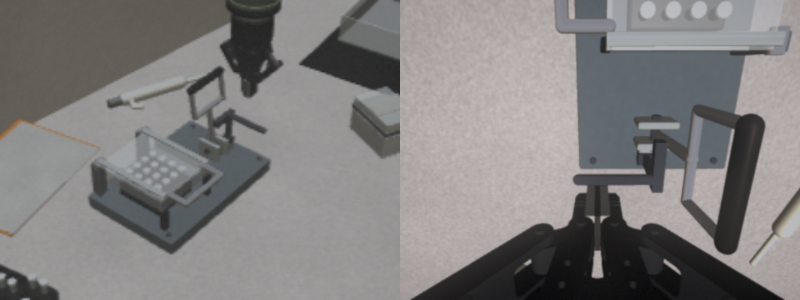

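Side view: the cover is shut, and the catch is upright with the thumb bar at press (-80,-130,115), as in the spec. I'll descend to the left of the thumb bar and push it right.

move_arm:
  moves: "0 1 30 0; 0 1 60 0; 0 1 85 0; 0 1 97 0; -8 1 98 0; -14 1 98 0; -20 1 99 0; -26 1 99 0; -31 1 100 0; -36 1 102 0"

```text
clock: 9.17
position: [0.5526, -0.1536, 0.1022]
tool_rot: [3.14, 0.001, 1.683]
force: [-0.1, 1.1, -0.0]
grip_width: 0.0001
```

```bash
python3 -c "
from h import *
press()
p=bot.grab_frame('wrist');save(p,'f')
"
```

```text
t 9.17 press [ -77.4 -137.2  102.2] rot [3.140e+00 1.000e-03 1.683e+00] F [-0.1  1.1 -0. ] w 0.0 q [ 0.51  0.65 -0.49  1.83  0.42  0.77 -0.09]
```

View pics/f.png

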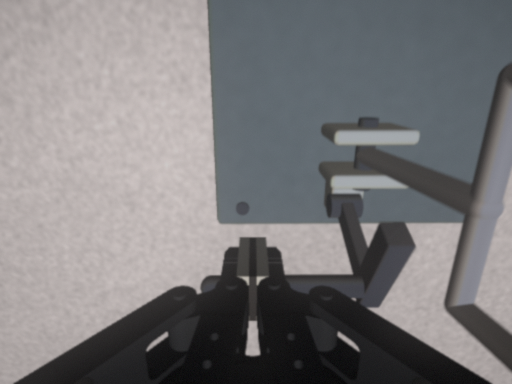

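The catch is leaning right with the fingers on its left side. Continuing.

move_arm:
  moves: "-6 0 3 0; -11 0 6 0; -16 0 10 0; -20 0 14 0; -24 0 18 0; -28 0 23 0; -31 0 30 0; -32 0 30 0; -32 0 10 0; -32 0 -15 0"

```text
clock: 10.05
position: [0.5545, -0.1844, 0.115]
tool_rot: [-3.138, -0.001, 1.684]
force: [-0.4, 0.2, 0.5]
grip_width: -0.0001
```

```bash
python3 -c "
from h import *
press()
for n in ('wrist','side','top'):
    p=bot.grab_frame(n)
    for l in ('catch_thumb',):
        for d in bot.pinpoint(p,l)[:1]:
            w=world(p,d['at']);x,y=w[0]-PX,w[1]-PY;c,n_=np.cos(PS),np.sin(PS)
            print(n,l,np.round(d['at']),round(d['conf'],2),np.round(1000*np.array([c*x+n_*y,-n_*x+c*y,w[2]])))
    if n=='wrist': save(p,'g')
"
```

```text
t 10.05 press [ -79.2 -168.   115. ] rot [-3.138e+00 -1.000e-03  1.684e+00] F [-0.4  0.2  0.5] w -0.0 q [ 0.57  0.65 -0.5   1.79  0.41  0.82 -0.02]
wrist catch_thumb [247. 243.] 0.94 [ -82. -157.  125.]
side catch_thumb [306. 171.] 0.46 [ -28. -281.   -2.]
```

View pics/g.png

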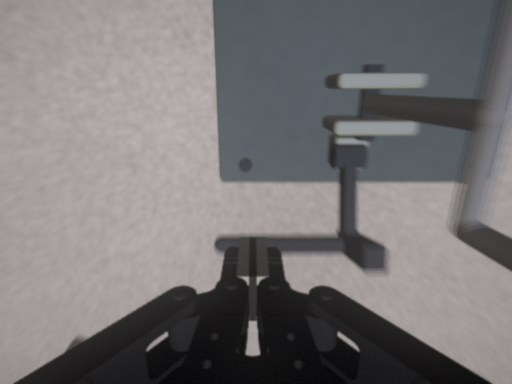

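The catch is about two thirds over, with the bar at row 243 in the picture. I'll press it down from above.

move_arm:
  moves: "-12 0 0 0; -20 0 0 0; -21 0 14 0; -21 0 22 0; -22 0 29 0; -23 0 36 0; -24 0 42 0; -24 0 48 0; -24 0 52 0; -24 0 54 0"

```text
clock: 11.18
position: [0.5583, -0.2081, 0.0617]
tool_rot: [-3.141, -0.0, 1.684]
force: [-0.4, -0.3, 1.5]
grip_width: 0.0002
```

```bash
python3 -c "
from h import *
press()"
```

```text
t 11.18 press [ -78.2 -192.    61.7] rot [-3.141 -0.     1.684] F [-0.4 -0.3  1.5] w 0.0 q [ 0.57  0.73 -0.46  1.78  0.46  0.73 -0.02]
```

move_arm:
  moves: "0 0 -30 0; 0 0 -70 0; 0 0 -110 0; 0 0 -150 0; 5 5 -185 0; 30 30 -190 0; 55 58 -190 0; 80 85 -190 0; 92 100 -185 0; 92 100 -180 0"
  grip: 0.8
  grip_force: 40

```text
clock: 12.02
position: [0.6497, -0.1004, 0.2423]
tool_rot: [3.14, -0.002, 1.689]
force: [0.1, 0.1, 0.1]
grip_width: 0.0685
```

```bash
python3 -c "
from h import *
press();to([22,-100,179])
for n in ('wrist','side','top'):
    p=bot.grab_frame(n)
    for l in ('catch_thumb','lever_bar','cover_bar'):
        for d in bot.pinpoint(p,l)[:1]:
            w=world(p,d['at']);x,y=w[0]-PX,w[1]-PY;c,n_=np.cos(PS),np.sin(PS)
            print(n,l,np.round(d['at']),round(d['conf'],2),np.round(1000*np.array([c*x+n_*y,-n_*x+c*y,w[2]])))
    if n=='wrist': a=p['frame']
    if n=='side': b=cv2.resize(p['frame'][100:270,150:377],(512,384))
cv2.imwrite('pics/k.png',cv2.resize(np.hstack([b,a]),(800,300))[:,:,::-1])
"
```

```text
t 12.02 press [ 25.2 -95.8 242.3] rot [ 3.140e+00 -2.000e-03  1.689e+00] F [0.1 0.1 0.1] w 0.068 q [ 0.41  0.61 -0.56  1.48  0.34  1.15 -0.08]
shift [-4.3 -3.3 63.3] turn 0.001
wrist catch_thumb [162. 241.] 0.9 [ -81. -185.   61.]
wrist lever_bar [239. 219.] 0.59 [ 17. -92. 206.]
side catch_thumb [306. 175.] 0.53 [ -44. -264.   -0.]
side lever_bar [371. 171.] 0.29 [-266. -338.   79.]
side cover_bar [265. 208.] 0.76 [-113.   77.  104.]
top catch_thumb [123. 183.] 0.36 [ 63. 438.  45.]
top lever_bar [294. 171.] 0.56 [-53. -55. 637.]
top cover_bar [242. 222.] 0.9 [-110.   74.  107.]
```

View pics/k.png

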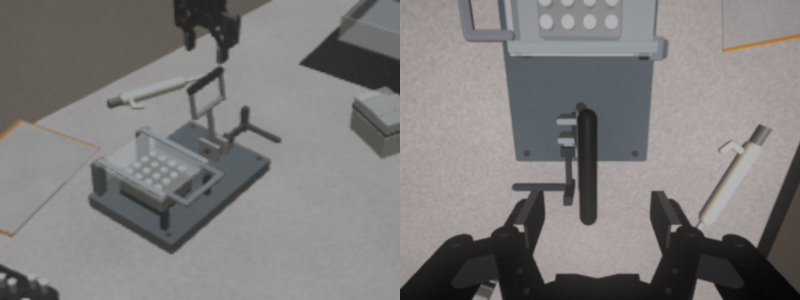

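The side view shows the catch lying over and the cover shut. The wrist view shows the lever bar centred between the open fingers (column 588). I'll lower and grip.

move_arm:
  moves: "-2 -3 12 0; -4 -5 24 0; -4 -5 36 0; -4 -5 47 0; -4 -5 57 0; -4 -5 63 0; -4 -5 63 0; -4 -5 63 0; -4 -5 63 0; -4 -5 63 0"

```text
clock: 13.45
position: [0.6432, -0.1101, 0.1799]
tool_rot: [3.141, 0.0, 1.684]
force: [0.5, 0.1, 0.8]
grip_width: 0.0686
```

move_arm:
  moves: "0 0 0 0; 0 0 0 0; 0 0 0 0; 0 0 0 0; 0 0 0 0; 0 0 0 0; 0 0 0 0; 0 0 0 0; 0 0 0 0; 0 0 0 0"
  grip: 0

```text
clock: 14.28
position: [0.6431, -0.1101, 0.1795]
tool_rot: [3.141, 0.0, 1.684]
force: [2.1, 0.3, 3.4]
grip_width: 0.0145
```

```bash
python3 -c "
from h import *
press()"
```

```text
t 14.28 press [  17.5 -104.7  179.5] rot [3.141 0.    1.684] F [2.1 0.3 3.4] w 0.015 q [ 0.42  0.67 -0.53  1.55  0.38  1.03 -0.11]
```

move_arm:
  moves: "0 -6 -0.6 0; 0 -12 -1.1 0; 0 -18 -1.5 0; 0 -24 -1.6 0; 0 -30 -1.5 0; 0 -36 -1.2 0; 0 -42 -0.5 0; 0 -48 0.5 0; 0 -54 1.8 0; 0 -60 3 0"

```text
clock: 15.12
position: [0.5842, -0.1169, 0.1772]
tool_rot: [3.138, 0.0, 1.684]
force: [5.8, -0.6, 8.6]
grip_width: 0.0145
```

```bash
python3 -c "
from h import *
press()"
```

```text
t 15.12 press [ -41.7 -104.5  177.2] rot [3.138 0.    1.684] F [ 5.8 -0.6  8.6] w 0.015 q [ 0.48  0.58 -0.55  1.71  0.36  0.94 -0.1 ]
```

move_arm:
  moves: "0 -7 2 0; 0 -14 4.3 0; 0 -21 7 0; 0 -28 10.3 0; 0 -34.5 13.7 0; 0 -41 17.5 0; 0 -47 21 0; 0 -52 24.7 0; 0 -54 26 0; 0 -54 26 0"

```text
clock: 15.95
position: [0.531, -0.123, 0.1508]
tool_rot: [3.138, 0.0, 1.684]
force: [10.3, -0.4, 1.8]
grip_width: 0.0147
```

```bash
python3 -c "
from h import *
press()
for n in ('side','wrist'):
    p=bot.grab_frame(n)
    for l in ('catch_thumb','lever_bar','cover_bar'):
        for d in bot.pinpoint(p,l)[:1]:
            w=world(p,d['at']);x,y=w[0]-PX,w[1]-PY;c,n_=np.cos(PS),np.sin(PS)
            print(n,l,np.round(d['at']),round(d['conf'],2),np.round(1000*np.array([c*x+n_*y,-n_*x+c*y,w[2]])))
    if n=='wrist': a=p['frame']
    if n=='side': b=cv2.resize(p['frame'][100:270,150:377],(512,384))
cv2.imwrite('pics/l.png',cv2.resize(np.hstack([b,a]),(800,300))[:,:,::-1])
"
```

```text
t 15.95 press [ -95.3 -104.3  150.8] rot [3.138 0.    1.684] F [10.3 -0.4  1.8] w 0.015 q [ 0.52  0.55 -0.55  1.87  0.38  0.83 -0.11]
side catch_thumb [305. 176.] 0.49 [ -41. -258.   -3.]
side lever_bar [293. 164.] 0.56 [-94. -92. 173.]
side cover_bar [264. 209.] 0.97 [-114.   86.  108.]
wrist lever_bar [252. 254.] 0.61 [-96. -89. 178.]
```

View pics/l.png

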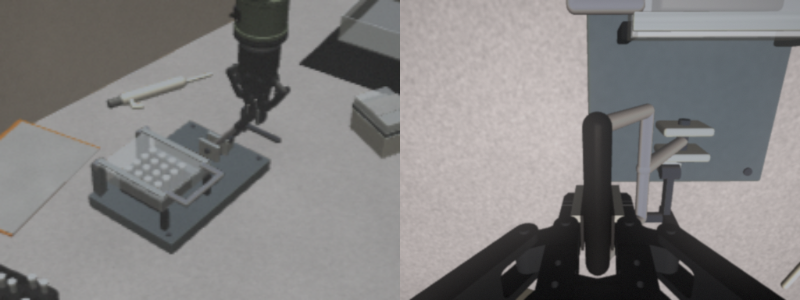

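The lever is forward between the fingers, the cover is shut and the catch is over. I'll nudge a little further to confirm the end stop.

move_arm:
  moves: "0 -1 0.7 0; 0 -2 1.4 0; 0 -2.5 1.8 0; 0 -2.5 1.8 0; 0 -2.5 1.8 0; 0 -2.5 1.8 0; 0 -2.5 1.8 0; 0 -2.5 1.8 0; 0 -2.5 1.8 0; 0 -2.5 1.8 0"

```text
clock: 17.18
position: [0.5307, -0.123, 0.1504]
tool_rot: [3.134, 0.001, 1.684]
force: [14.2, 1.2, 13.2]
grip_width: 0.015
```

```bash
python3 -c "
from h import *
press()"
```

```text
t 17.18 press [ -95.7 -104.3  150.4] rot [3.134e+00 1.000e-03 1.684e+00] F [14.2  1.2 13.2] w 0.015 q [ 0.52  0.54 -0.55  1.87  0.38  0.82 -0.11]
```

The tool moved only 0.4 mm and the force rose, so the lever is on its stop. I'll hand in.

```bash
python3 -c "
from h import *
bot.job_done();press()"
```

```text
the job is handed in; nothing more can be done
the job is handed in; nothing more can be done
```

I shut the cover, flipped the catch over and pulled the lever to its end stop. I handed the job in at about 17 s with the gripper still holding the lever. No verdict is reported, so the results below are my own last checks.

- **Cover:** I pressed it down along its arc until it met firm contact. The push reached about 80 N on the stop, higher than I intended but below the 120 N wrist limit. Later pictures show it still shut, with the bar at about z 104–108 mm against 106 mm nominal.
- **Catch:** I pushed it over from the left, then pressed it down from above. My last good fix, from the wrist camera just before I gripped the lever, put the thumb bar at press (-81, -185, 61). That matches fully over. The side and top cameras gave wrong positions for the catch because they landed on background; I relied on the pictures, which show it lying over.
- **Lever:** It is gripped and at its stop. A last 3 mm nudge moved the tool only 0.4 mm and raised the force from about 10 N to 19 N.
- **Bystanders:** The arm did not touch the beaker, tip box or tube rack. I did not measure their positions again at the end.

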